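# Contact-test the nested metal parts trays

### The job

Unstack the metal parts trays one at a time, never lifting a lower tray along with the one nested in it, and stand each tray level and square inside an outline of its own on the test plate. When all are there, take the sprung test probe and press its tip lightly for half a second, never pushing the pin fully in, first on the brass zero button, then on the brass spot inside each tray that is there in the order red, yellow, green, blue, and then on the zero button once more. Hang the probe back in its stand, leave every tray in its outline (put back any that gets knocked out), and leave the other things alone.

Things in the scene. Friction and masses are not known exactly. Their poses are not given: they have to be found in the camera images.
- tray_red_centre (a point): centre (16.5 mm above the underside) of the loose red painted metal parts tray, 0.16 kg. All trays are alike: open on top, 33 mm high, x along the long side, z up. From 18 to 33 mm up 90 x 58 mm outside (walls 5 mm); below a step 77 x 45 mm outside, 69 x 37 mm inside, floor 3 mm. Starts on the bench, alone or under yellow
- tray_red_spot (a point): brass test spot, 14 mm across, on the inside floor of the red tray, 22 mm from its centre towards its +x end, 3 mm above its underside; axes as the tray
- tray_yellow_centre (a point): centre (16.5 mm above the underside) of the loose yellow painted metal parts tray, 0.16 kg. Absent or nested in red at the start. Nested trays have 1.5 mm play; the upper sits 18 mm higher than the lower, so only its 58 mm wide upper band stands clear: a grip across it must reach no deeper than 16 mm below its rim
- tray_yellow_spot (a point): brass test spot, 14 mm across, on the inside floor of the yellow tray, 22 mm from its centre towards its +x end, 3 mm above its underside; axes as the tray
- tray_green_centre (a point): centre (16.5 mm above the underside) of the loose green painted metal parts tray, 0.16 kg. Starts on the bench, alone or under blue. Shape and axes as the red tray
- tray_green_spot (a point): brass test spot, 14 mm across, on the inside floor of the green tray, 22 mm from its centre towards its +x end, 3 mm above its underside; axes as the tray
- tray_blue_centre (a point): centre (16.5 mm above the underside) of the loose blue painted metal parts tray, 0.16 kg. Absent or nested in green at the start. Shape and axes as the red tray, nesting as the yellow
- tray_blue_spot (a point): brass test spot, 14 mm across, on the inside floor of the blue tray, 22 mm from its centre towards its +x end, 3 mm above its underside; axes as the tray
- place_1 (a point): centre of a white outline, 98 x 66 mm, on top of the fixed grey steel test plate (222 x 210 x 6 mm), 6 mm above the bench; x along the outline's long side. The outlines lie 2 by 2, 105 mm apart along x and 115 mm along y, round the zero button
- place_2 (a point): centre of a white outline, 98 x 66 mm, on top of the fixed grey steel test plate (222 x 210 x 6 mm), 6 mm above the bench; x along the outline's long side. The outlines lie 2 by 2, 105 mm apart along x and 115 mm along y, round the zero button
- place_3 (a point): centre of a white outline, 98 x 66 mm, on top of the fixed grey steel test plate (222 x 210 x 6 mm), 6 mm above the bench; x along the outline's long side. The outlines lie 2 by 2, 105 mm apart along x and 115 mm along y, round the zero button
- place_4 (a point): centre of a white outline, 98 x 66 mm, on top of the fixed grey steel test plate (222 x 210 x 6 mm), 6 mm above the bench; x along the outline's long side. The outlines lie 2 by 2, 105 mm apart along x and 115 mm along y, round the zero button
- zero_button (a point): middle of the top of the fixed brass zero button, 18 mm across and 6 mm high, in the middle of the test plate (12 mm above the bench)
- stand_mouth (a point): middle of the square mouth, 26 x 26 mm, in the top of the loose aluminium probe stand (90 x 80 mm base, 0.9 kg), level with its top face 112 mm above the bench; x and y along the mouth's sides, z up
- probe_handle (a point): centre of the square orange handle of the test probe (22 x 22 mm, 46 mm high, 0.13 kg), x and y square to its faces, z up its axis. Below the handle a black collar 44 mm across and 6 mm thick, whose underside is 29 mm below this point and rests on the stand's top; below the collar a shaft 12 mm thick and 75 mm long, then the sprung pin. It hangs upright, up to 7 mm off the mouth's middle
- probe_tip (a point): point of the sprung brass pin (5 mm thick) at the lower end of the probe: with the pin out it lies on the probe's axis 120 mm below the handle's centre (91 mm below the collar's underside)
- probe_pin (a joint): how far the sprung pin is pushed into the probe, m: 0 out, 0.012 fully in; 0.75 N to start it, 3.75 N fully in
- tape_roll: white tape roll, 66 mm across, 30 mm high, loose; origin under its centre; not part of the job
- red_spool: spool of red thread, 41 mm across, 50 mm high, loose; origin under its centre; not part of the job
- wax: yellow beeswax block, 36 x 52 x 19 mm, loose; origin under its centre; not part of the job
Not all that is in view belongs to the job. Of the things shaped like the part that bears tray_yellow_centre, the yellow one is meant.

How it is judged (in metres and radians):
On the way, in this order (a step that is already met when the one before it is completed fails the run):
1. all trays stand in outlines of the test plate, one in each ((horizontal distance between tray_red_centre and place_1 below 0.012 m or horizontal distance between tray_red_centre and place_2 below 0.012 m or horizontal distance between tray_red_centre and place_3 below 0.012 m or horizontal distance between tray_red_centre and place_4 below 0.012 m) and z of each of tray_red_centre, tray_yellow_centre, tray_green_centre, tray_blue_centre in the frame of place_1 below 0.022 m and angle between each of tray_red_centre, tray_yellow_centre, tray_green_centre, tray_blue_centre's own z axis and vertical below 0.08 rad and angle between the x axis of each of tray_red_centre, tray_yellow_centre, tray_green_centre, tray_blue_centre and the x axis of place_1, either way round below 0.2 rad and (horizontal distance between tray_yellow_centre and place_1 below 0.012 m or horizontal distance between tray_yellow_centre and place_2 below 0.012 m or horizontal distance between tray_yellow_centre and place_3 below 0.012 m or horizontal distance between tray_yellow_centre and place_4 below 0.012 m) and (horizontal distance between tray_green_centre and place_1 below 0.012 m or horizontal distance between tray_green_centre and place_2 below 0.012 m or horizontal distance between tray_green_centre and place_3 below 0.012 m or horizontal distance between tray_green_centre and place_4 below 0.012 m) and (horizontal distance between tray_blue_centre and place_1 below 0.012 m or horizontal distance between tray_blue_centre and place_2 below 0.012 m or horizontal distance between tray_blue_centre and place_3 below 0.012 m or horizontal distance between tray_blue_centre and place_4 below 0.012 m)), for 0.3 s.
2. the probe's tip touches the zero button (distance between probe_tip and zero_button below 0.0075 m and distance between probe_handle and zero_button below 0.119 m), for 0.2 s.
3. then the tip touches the red tray's spot (distance between probe_tip and tray_red_spot below 0.0075 m and distance between probe_handle and tray_red_spot below 0.119 m), for 0.2 s.
4. then the tip touches the yellow tray's spot (distance between probe_tip and tray_yellow_spot below 0.0075 m and distance between probe_handle and tray_yellow_spot below 0.119 m), for 0.2 s.
5. then the tip touches the green tray's spot (distance between probe_tip and tray_green_spot below 0.0075 m and distance between probe_handle and tray_green_spot below 0.119 m), for 0.2 s.
6. then the tip touches the blue tray's spot (distance between probe_tip and tray_blue_spot below 0.0075 m and distance between probe_handle and tray_blue_spot below 0.119 m), for 0.2 s.
7. then the zero button again (all of step 2), for 0.2 s.
At the end, for the whole second after the job is handed in: each tray that is there stands alone and flat on the test plate within 12 mm of the middle of an outline, its long side within 0.2 rad of the outline's; the probe hangs by its collar in the stand, upright, within 10 mm of the middle of the mouth (all of step 1 and horizontal distance between probe_handle and stand_mouth below 0.01 m and z of probe_handle in the frame of stand_mouth between 0.025 and 0.033 m and angle between each of probe_handle, stand_mouth's own z axis and vertical below 0.1 rad); the robot touches nothing.
It fails at once if the red tray is lifted together with the yellow tray nested in it (height (world z) of tray_yellow_centre above 0.058 m and distance between tray_red_centre and tray_yellow_centre below 0.026 m).
It fails at once if the green tray is lifted together with the blue tray nested in it (height (world z) of tray_blue_centre above 0.058 m and distance between tray_green_centre and tray_blue_centre below 0.026 m).
It fails at once if the probe's sprung pin is driven fully in (value of joint probe_pin above 0.0115 m).
It fails at once if a tray is tipped over (angle between any of tray_red_centre, tray_yellow_centre, tray_green_centre, tray_blue_centre's own z axis and vertical above 0.9 rad).
It fails at once if a bystander (tape roll, spool, wax) is moved more than 30 mm (distance of any of tape_roll, red_spool, wax from where it was at the start of the episode above 0.03 m).
Of tray_yellow, tray_blue only 1 to 2 are there at a start; the rules pass over those that are not, and their reading is None.
At some moment in a run one of tray_red, tray_yellow, tray_green, tray_blue, probe_stand may be knocked a few centimetres aside while the robot is not near it.
It also fails if it takes over 210 s, if anything falls off the work surface, if the arm or the gripper's body presses on something with over 40 N, if the wrist force passes 120 N, or if a joint passes its speed limit or range.

### The arm

A 6-joint arm with a two-finger parallel gripper is mounted at the origin on the work surface; the furniture and walls round the work are solid. World frame = base frame: x ahead of the robot, y to its left, z up, the work surface at z = 0. Lengths are in mm, angles in rad, forces in N, time in s.
With the tool pointing down it reaches from about 350 to 775 mm from the base axis. Payload 7.3 kg.
Tool frame: the origin (TCP) lies midway between the tips of the shut fingers; the grasp point (between the pads) lies 19 mm behind it; z points along the fingers, y is the line along which they close (so a half turn about z gives the same grasp; the last joint's range is limited). The gripper opens to 92 mm and grips with 3 to 60 N. Pads are 19 mm wide; open, the fingers measure 130 mm over their backs; the gripper's body (75 mm by 190 mm) begins 47 mm behind the grasp point.
Start: joints at [1.047, 0.342, 1.524, -0, 1.275, -0.146], TCP at [193.647, 488.002, 226.741] pointing down, gripper open.
Joint ranges: [-2.53, 2.53], [-0.77, 2.02], [0.04, 2.7], [-1, 4.14], [0.28, 2.66], [-3.11, 3.11]. Speed limits (rad/s): [2.57, 2.57, 3.14, 3.14, 3.14, 3.14].

### API

Orientations are given as [roll, pitch, yaw] about the fixed x, y, z axes, in that order (R = Rz(yaw) Ry(pitch) Rx(roll)).
In Python, from plant import bot gives the robot as it stands.
- The arm moves only by the tool jog_arm, never from a script. Its arguments are lists of equal length, an entry for each row: "dp": the shift along the tool's x, y, z in m, a list of three; "twist": the turn about the tool's z in degrees. A call has 1 to 10 rows; each row shifts and turns the commanded pose from where the row before left it, along the tool's axes as they then stand; what a row does not reach is not made up. A row lasts 1/8 s, in which the tool goes at most 62.5 mm and 10.7 degrees, less where a joint would pass 70% of its speed; a pose out of reach is approached as far as the arm can. A call is refused whole if a number of a shift passes 0.0625 or a number of a turn 10.7, either way. A call with a gripper value outside its range is refused whole. "jaw" is the finger opening in m, from 0 to 0.0918, set as the call begins (left out, the last holds). The fingers move at their own pace and stop on an object; the grip force is fixed at half the most. Time passes only in rows, so rows that do not move let the fingers close. It gives the time, the measured TCP pose, the force, the opening and the grip force at its end, in the units of the state.
- bot.get_obs(): the state, without advancing time (a new reading comes with each control period).
- bot.capture(name): name is "scene" or "top" or "wrist"; returns the picture (480x640x3 uint8, blue, green, red); there is no depth.
- bot.camera_params(name): a dict with "fx", "fy", "cx", "cy" (pixels), "R" (3x3) and "t" (3): a world point X has camera coordinates R X + t. Camera axes: x right, y down, z forward; pixel columns grow to the right and rows downward; lengths in mm; the calibration is good to about 2 mm. A picture is of the moment at which its call begins: read the wrist's pose just before it. camera_params takes no time and is no camera call; for the wrist camera it gives the pose at the moment of the call.
- bot.close_job(): hands the job in; it is judged then, once.
Trained networks look in the newest picture that a camera, given by its name, has taken for a name from the list of things; names that differ only in an ending like _2 or _b are one class to them, and where a whole thing is asked for, a point or a joint stands for the part that bears it (a point fixed in the world has none). Each returns a list of dicts, best first, with "confidence" (0 to 1); they miss things now and then, are a little off and sometimes report something else, mostly with a low value. They report only what shows in the picture. A call takes as long as a camera call. They do not tell look-alikes from the thing itself.
- bot.find_in(camera, label): "bbox" ([centre column, centre row, width, height] in pixels, round what is visible of it).
- bot.masks_of(camera, label): "pixels" (480x640 bool, what is visible of it) and "bbox" ([centre column, centre row, width, height] in pixels, round what is visible of it).
The state is a dict: "time": time; "joint_positions": joint angles; "dq": joint speeds; "tau": joint torques, N m; "tool_pos": TCP position; "tcp_rot": TCP orientation; "contact_force": force on the tool from outside, world axes, zero at the start; "moment": the same for the moment, N m; "grip_width": finger opening in mm; "finger_force": force on a finger pad.
Only numpy, scipy, OpenCV 4.12 (cv2) and the standard library are available. Lean on these libraries where they do the work, as an engineer would, in place of code of your own. Each camera call takes 0.05 s, during which the arm holds its last target. There are 200 camera calls.

## Working session

There is one attempt and no reset: what is moved stays moved. The work goes in short steps, Python scripts to look and compute and a tool call to move; the robot and the scene stay as the last step left them, time stands still between calls to the robot, and variables do not carry over. Pictures are saved under pics/ and viewed, at most 14 in all, crops included, and the job is handed in when it is done.

Besides the shell and the picture viewer there is one more tool, called after "Emit:" by a JSON object that holds its "fn" and its "kwargs", one argument or row to a line. jog_arm: Moves the arm, as the interface text tells. Its arguments: {"type":"object","properties":{"dp":{"type":"array"},"twist":{"type":"array"},"jaw":{"type":"number"}},"required":["dp","twist"]}

```bash
ls; mkdir -p pics; python3 - <<'E'
from plant import bot
import cv2
print(bot.get_obs())
for n in("scene","top","wrist"):
    im=bot.capture(n); cv2.imwrite(f"pics/{n}0.png",im); p=bot.camera_params(n); print(n,p)
E
```

```text
pics
{'time': 0.0, 'joint_positions': array([ 1.04698365e+00,  3.42704709e-01,  1.52497886e+00, -2.09831305e-05,
        1.27541519e+00, -1.46005215e-01]), 'dq': array([-4.30966478e-04,  3.50327206e-05,  1.16275514e-03, -8.38055819e-04,
       -2.18071702e-03, -3.87579388e-04]), 'tau': array([ 1.45356520e-03, -4.31243455e+01, -2.44226807e+01,  7.18191988e-02,
        5.57570206e-02, -1.26895316e-04]), 'tool_pos': array([193.45152153, 487.6330575 , 226.06763643]), 'tcp_rot': array([-3.14009965e+00, -1.99267221e-04,  2.76379117e+00]), 'contact_force': array([ 0.13473517, -0.50807308, -0.0391127 ]), 'moment': array([ 0.00206493,  0.00742947, -0.00347436]), 'finger_force': 0.0, 'grip_width': 91.59513848417551}
scene {'fx': 457.55423281444035, 'fy': 457.55423281444035, 'cx': 325.6254558584471, 'cy': 242.07787989279032, 'R': array([[-0.8309835 , -0.55614474, -0.01301737],
       [-0.28662302,  0.44808849, -0.84679628],
       [ 0.47677423, -0.69994266, -0.53175803]]), 't': array([ 434.37897584,  165.49187954, 1413.46534206])}
top {'fx': 573.072552313043, 'fy': 573.072552313043, 'cx': 324.1433875224375, 'cy': 237.25653180393843, 'R': array([[ 1.00575117e-03, -9.99958453e-01, -9.05988159e-03],
       [-9.87839873e-01,  4.15073594e-04, -1.55474157e-01],
       [ 1.55471458e-01,  9.10608059e-03, -9.87798413e-01]]), 't': array([ 127.16616523,  457.33174362, 1590.01393042])}
wrist {'fx': 363.71379682436816, 'fy': 363.71379682436816, 'cx': 318.09109728282226, 'cy': 236.84918332728247, 'R': array([[ 3.68696436e-01,  9.29549738e-01, -4.71962100e-04],
       [ 8.87896761e-01, -3.52024831e-01,  2.96172011e-01],
       [ 2.75140473e-01, -1.09616619e-01, -9.55134502e-01]]), 't': array([-523.64618068,  -36.58509026,  389.98520623])}
```

View pics/top0.png

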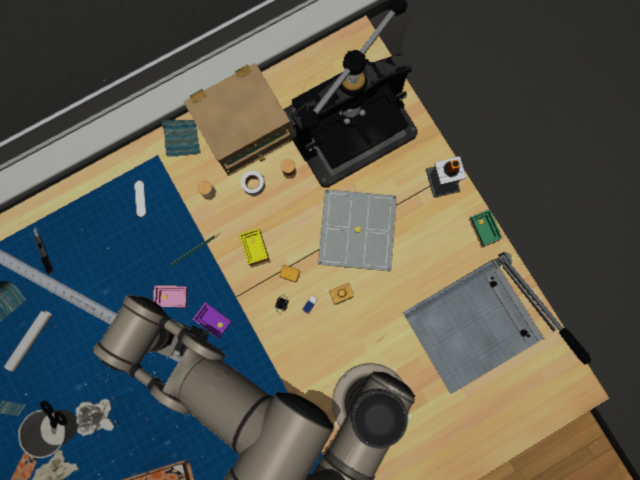

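View pics/scene0.png

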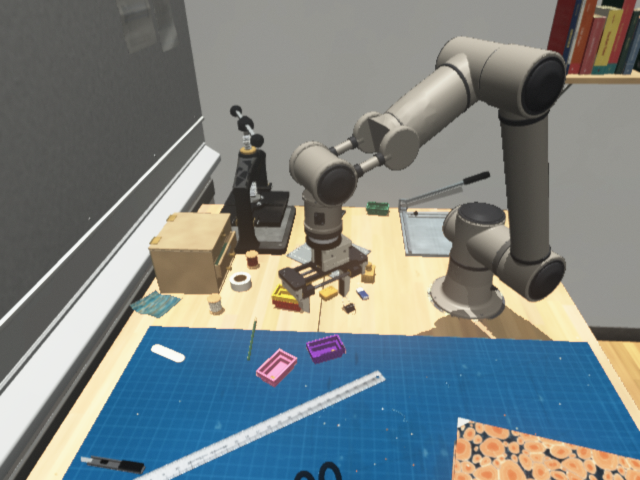

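```bash
cat > h.py <<'E'
from plant import bot
import numpy as np, cv2
def px2w(cam,uv,z,P=None):
    P=P or bot.camera_params(cam); R,t=P["R"],P["t"]; o=-R.T@t
    uv=np.atleast_2d(uv).astype(float)
    d=np.c_[(uv[:,0]-P["cx"])/P["fx"],(uv[:,1]-P["cy"])/P["fy"],np.ones(len(uv))]@R
    return o+d*((z-o[2])/d[:,2])[:,None]
def w2px(cam,X,P=None):
    P=P or bot.camera_params(cam); c=np.atleast_2d(X)@P["R"].T+P["t"]
    return np.c_[c[:,0]/c[:,2]*P["fx"]+P["cx"],c[:,1]/c[:,2]*P["fy"]+P["cy"]]
def rect(cam,mask,z,P=None):
    """min-area rectangle (on plane z) of a mask: centre, sides, angle of the long side"""
    m=mask.astype(np.uint8); n,l,s,_=cv2.connectedComponentsWithStats(m)
    m=l==1+np.argmax(s[1:,4]); c=max(cv2.findContours(m.astype(np.uint8),0,cv2.CHAIN_APPROX_NONE)[0],key=cv2.contourArea)
    w=px2w(cam,c[:,0],z,P)[:,:2].astype(np.float32)
    (x,y),(a,b),g=cv2.minAreaRect(w); g=np.radians(g)
    if a<b: a,b,g=b,a,g+np.pi/2
    return np.round([x,y,a,b],1),round((g+np.pi/2)%np.pi-np.pi/2,3)
def delta(X,yaw,obs=None):
    """tool-frame shift (mm) & twist (deg, mod 180) to reach TCP X with yaw, tool down"""
    o=obs or bot.get_obs(); from scipy.spatial.transform import Rotation as Ro
    R=Ro.from_euler("xyz",o["tcp_rot"]).as_matrix()
    d=R.T@(np.array(X)-o["tool_pos"]); tw=np.degrees(o["tcp_rot"][2]-yaw); tw=(tw+90)%180-90
    return np.round(d,1),round(tw,1)
E
python3 - <<'E'
from h import *
im=bot.capture("top"); cv2.imwrite("pics/top1.png",cv2.resize(im[140:340,180:520],None,fx=2.35,fy=2.35,interpolation=cv2.INTER_CUBIC))
Z={"tray_red_centre":33,"tray_yellow_centre":51,"tray_green_centre":33,"tray_blue_centre":51,"stand_mouth":112,"probe_handle":164,"wax":19,"tape_roll":30,"red_spool":50}
for n,z in Z.items():
    for r in bot.masks_of("top",n)[:3]:
        print(n,round(r["confidence"],2),np.round(r["bbox"]),*rect("top",r["pixels"],z))
hs=cv2.cvtColor(im,cv2.COLOR_BGR2HSV)
E
```

```text
tray_yellow_centre 0.96 [214. 319.  35.  37.] [225.2 435.2  96.5  63.3] 0.897
tray_yellow_centre 0.88 [256. 247.  33.  37.] [429.6 324.5  94.6  62.6] 0.29
tray_yellow_centre 0.75 [169. 296.  39.  21.] [291.2 554.4  92.9  54.6] 1.506
tray_green_centre 0.66 [486. 228.  36.  35.] [ 486.6 -332.1   95.4   67.3] 0.372
stand_mouth 0.92 [446. 176.  42.  43.] [ 613.7 -209.   103.8   96.7] -1.297
stand_mouth 0.28 [358. 231.  81.  85.] [465.9  35.3 209.1 198.8] -0.088
probe_handle 0.77 [453. 169.  18.  19.] [ 623.5 -213.5   44.5   37.2] -0.032
wax 0.52 [288. 274.  19.  16.] [356.6 226.5  52.4  36.8] 1.25
tape_roll 0.54 [254. 182.  22.  24.] [619.  333.6  68.8  63.8] 0.017
red_spool 0.78 [290. 170.  12.  17.] [656.4 229.7  47.6  37.4] 0.009
red_spool 0.53 [452. 169.  18.  20.] [ 655.9 -237.2   48.    42.9] -0.031
```

View pics/top1.png

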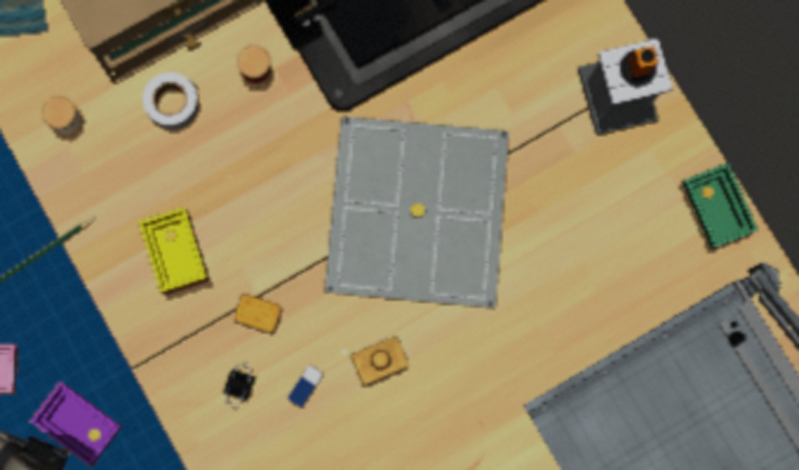

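View pics/wrist0.png

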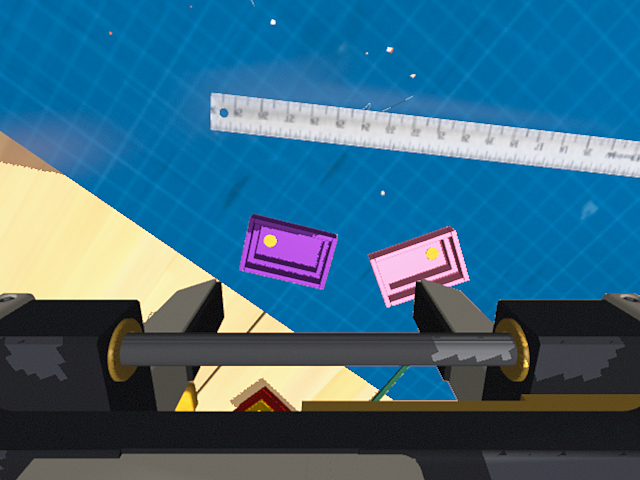

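```bash
python3 - <<'E'
from h import *
im=bot.capture("top"); hs=cv2.cvtColor(im,cv2.COLOR_BGR2HSV)
box=np.zeros(im.shape[:2],bool); box[183:278,312:404]=1
m=box&(hs[...,1]<50)&(hs[...,2]>60)
m=cv2.morphologyEx(m.astype(np.uint8),cv2.MORPH_CLOSE,np.ones((7,7)))
m=cv2.morphologyEx(m,cv2.MORPH_OPEN,np.ones((5,5)))
print("plate",rect("top",m>0,6))
b=box&(hs[...,1]>120)&(hs[...,0]<35)&(hs[...,0]>15); b[:215]=0;b[245:]=0;b[:,:340]=0;b[:,375:]=0
ys,xs=np.nonzero(b); print("button",px2w("top",[xs.mean(),ys.mean()],12),len(xs))
print("handleTopcentre", px2w("top",[[453.5,167]],164), "spotY",px2w("top",[[180+172/2.35,140+236/2.35]],21),"spotG",px2w("top",[[180+708/2.35,140+191/2.35]],3))
print(bot.camera_params("wrist")["R"]@np.eye(3)[2])
# TCP target above yellow for a wrist look: yellow
print(delta([429.6,324.5,226],0.29+np.pi))
o=bot.get_obs(); P=bot.camera_params("wrist"); print("cam pos",-P["R"].T@P["t"],o["tool_pos"])
E
```

```text
plate (array([485.2,  32. , 220.8, 209.5]), np.float64(-0.091))
button [[485.20781527  31.8808799   12.        ]] 24
handleTopcentre [[ 626.11765082 -217.56280686  164.        ]] spotY [[450.60158924 330.78009182  21.        ]] spotG [[ 509.30111061 -328.41378337    3.        ]]
[ 7.72715433e-04  2.96343199e-01 -9.55081207e-01]
(array([-279.6,  -64.9,    0.8]), np.float64(-38.3))
cam pos [118.30644653 516.72518502 383.60273094] [193.66753525 488.01090152 226.76303247]
```

Emit:
{"fn": "jog_arm", "kwargs": {
  "dp": [
    [-0.056, -0.013, 0],
    [-0.056, -0.013, 0],
    [-0.056, -0.013, 0],
    [-0.056, -0.013, 0],
    [-0.056, -0.013, 0],
    [0, 0, 0],
    [0, 0, 0],
    [0, 0, 0],
    [0, 0, 0],
    [0, 0, 0]
  ],
  "twist": [0, 0, 0, 0, 0, -9.6, -9.6, -9.6, -9.5, 0],
  "jaw": 0.0918
}}

```text
time: 1.95
tool_pos: [429.9, 324.3, 226.7]
tcp_rot: [3.142, 0.0, -2.852]
contact_force: [-1.2, 0.6, 0.3]
grip_width: 92.2
finger_force: 0.0
```

```bash
python3 - <<'E'
from h import *
o=bot.get_obs(); print(o["time"],o["tool_pos"],o["tcp_rot"])
P=bot.camera_params("wrist"); im=bot.capture("wrist"); cv2.imwrite("pics/w1.png",im)
for r in bot.masks_of("wrist","tray_yellow_centre")[:2]:
    R,a=rect("wrist",r["pixels"],51,P); print(r["confidence"],r["bbox"],R,a)
    print(delta([R[0],R[1],37],a if a>1.57 else a+np.pi,o))
E
```

```text
1.95 [429.93342734 324.2807171  226.74480307] [ 3.14152173e+00  7.65008953e-05 -2.85242997e+00]
0.69 [321.5, 213.4, 64.6, 96.9] [429.2 326.9  91.4  57.3] 0.317
(array([ -0. ,   2.7, 189.7]), np.float64(-1.6))
0.65 [588.6, 138.7, 97.4, 89.7] [293.3 542.9  97.5  57.1] 1.556
(array([ 68.6, 248.5, 189.8]), np.float64(-72.6))
```

View pics/w1.png

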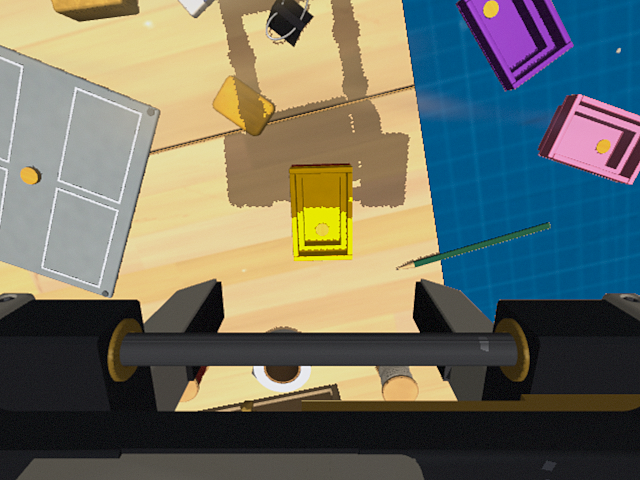

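Emit:
{"fn": "jog_arm", "kwargs": {
  "dp": [
    [0, 0.0025, 0.05],
    [0, 0, 0.05],
    [0, 0, 0.04],
    [0, 0, 0.03],
    [0, 0, 0.0185],
    [0, 0, 0]
  ],
  "twist": [-1.0, 0, 0, 0, 0, 0]
}}

```text
time: 2.8
tool_pos: [428.4, 326.3, 37.0]
tcp_rot: [-3.141, -0.003, -2.836]
contact_force: [-0.7, 0.4, -0.2]
grip_width: 91.7
finger_force: 0.0
```

Emit:
{"fn": "jog_arm", "kwargs": {
  "dp": [
    [0, 0, 0],
    [0, 0, 0],
    [0, 0, 0],
    [0, 0, 0],
    [0, 0, 0],
    [0, 0, 0]
  ],
  "twist": [0, 0, 0, 0, 0, 0],
  "jaw": 0.03
}}

```text
time: 3.55
tool_pos: [429.4, 326.9, 38.7]
tcp_rot: [3.141, 0.001, -2.833]
contact_force: [-1.5, 0.8, 5.7]
grip_width: 57.8
finger_force: 30.0
```

Emit:
{"fn": "jog_arm", "kwargs": {
  "dp": [
    [0, 0, -0.004],
    [0, 0, -0.004],
    [0, 0, -0.004],
    [0, 0, -0.004],
    [0, 0, -0.004],
    [0, 0, 0]
  ],
  "twist": [0, 0, 0, 0, 0, 0]
}}

```text
time: 4.3
tool_pos: [429.4, 326.8, 58.6]
tcp_rot: [3.141, 0.001, -2.833]
contact_force: [-1.2, -0.1, -1.5]
grip_width: 58.0
finger_force: 30.0
```

```bash
python3 - <<'E'
from h import *
im=bot.capture("scene"); cv2.imwrite("pics/s1.png",cv2.resize(im[230:330,220:380],None,fx=4,fy=4,interpolation=cv2.INTER_CUBIC))
print(bot.get_obs()["contact_force"])
E
```

```text
[-0.26491181  0.02266009 -1.38926186]
```

View pics/s1.png

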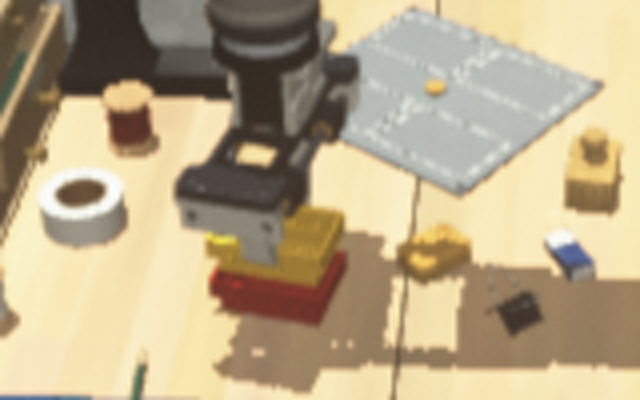

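Emit:
{"fn": "jog_arm", "kwargs": {
  "dp": [
    [0, 0, -0.03],
    [0, 0, -0.05],
    [0.0015, -0.053, 0],
    [0.0015, -0.053, 0],
    [0.0015, -0.053, 0],
    [0.0015, -0.053, 0],
    [0.0015, -0.053, 0],
    [0.0015, -0.053, 0],
    [0.0015, -0.053, 0]
  ],
  "twist": [0, 0, 0, 0, 0, 0, 0, 0, 0]
}}

```text
time: 5.48
tool_pos: [531.9, -31.7, 138.1]
tcp_rot: [3.141, 0.0, -2.834]
contact_force: [0.4, -1.1, -2.0]
grip_width: 57.6
finger_force: 30.0
```

Emit:
{"fn": "jog_arm", "kwargs": {
  "dp": [
    [0, 0, 0],
    [0, 0, 0],
    [0, 0, 0],
    [0, 0, 0]
  ],
  "twist": [7.6, 7.6, 7.6, 0]
}}

```text
time: 5.98
tool_pos: [531.5, -30.0, 138.0]
tcp_rot: [3.141, -0.0, 3.053]
contact_force: [-0.3, -0.5, -1.1]
grip_width: 57.5
finger_force: 30.0
```

```bash
python3 - <<'E'
from h import *
o=bot.get_obs(); print(o["tool_pos"],o["tcp_rot"],o["grip_width"],delta([532.3,-30.2,27.5],3.05,o))
im=bot.capture("top");print([ (r["confidence"],rect("top",r["pixels"],33)) for r in bot.masks_of("top","tray_red_centre")+bot.masks_of("top","tray_green_centre")])
P=bot.camera_params("wrist"); im=bot.capture("wrist"); cv2.imwrite("pics/w2.png",im)
E
```

```text
[531.53765914 -30.04747376 138.00068462] [ 3.14148042e+00 -4.53548562e-04  3.05285304e+00] 57.537742366557126 (array([-8.000e-01, -1.000e-01,  1.105e+02]), np.float64(0.2))
[(0.89, (array([429.7, 326.2,  90.2,  58.8]), np.float64(0.327))), (0.93, (array([ 487.4, -332.5,   90.1,   64. ]), np.float64(0.379)))]
```

View pics/w2.png

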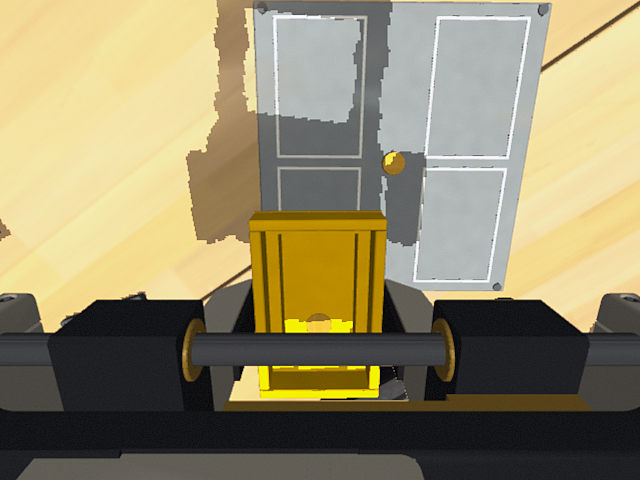

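Emit:
{"fn": "jog_arm", "kwargs": {
  "dp": [
    [0, 0, 0.045],
    [0, 0, 0.035],
    [0, 0, 0.018],
    [0, 0, 0.008],
    [0, 0, 0.0045],
    [0, 0, 0]
  ],
  "twist": [0, 0, 0, 0, 0, 0]
}}

```text
time: 6.92
tool_pos: [532.1, -30.0, 28.1]
tcp_rot: [-3.142, 0.001, 3.052]
contact_force: [-0.4, -0.1, -1.1]
grip_width: 57.7
finger_force: 30.0
```

```bash
python3 - <<'E'
from h import *
o=bot.get_obs(); print(o["tool_pos"],o["contact_force"])
P=bot.camera_params("wrist"); im=bot.capture("wrist"); hs=cv2.cvtColor(im,cv2.COLOR_BGR2HSV)
cv2.imwrite("pics/w3.png",im)
# reconstruct pose for w2 image approximately: shift
import copy
P2=copy.deepcopy(P); c=-P["R"].T@P["t"]; c2=c+np.array([531.54,-30.05,138.0])-o["tool_pos"]; P2["t"]=-P["R"]@c2
print("button",px2w("wrist",[394,162],12,P2),"corners NR near edge",px2w("wrist",[[274,16],[368,16],[363,157],[279,157]],6,P2))
print("corners NL",px2w("wrist",[[437,17],[529,17],[507,159],[428,157]],6,P2))
E
```

```text
[532.06476789 -30.04703836  28.12619311] [-0.38812919 -0.14587547 -1.09323462]
button [[483.87610277  31.77356106  12.        ]] corners NR near edge [[376.43518504 -47.89182361   6.        ]
 [382.2836983   17.58936453   6.        ]
 [478.58729196   9.01733782   6.        ]
 [472.74950506 -56.10830987   6.        ]]
corners NL [[387.19788228  65.67822204   6.        ]
 [392.93052146 129.86058012   6.        ]
 [490.1452165  120.82593373   6.        ]
 [483.10636365  59.43155734   6.        ]]
```

Emit:
{"fn": "jog_arm", "kwargs": {
  "dp": [
    [0, 0, 0.001],
    [0, 0, 0],
    [0, 0, 0],
    [0, 0, 0]
  ],
  "twist": [0, 0, 0, 0],
  "jaw": 0.0918
}}

```text
time: 7.48
tool_pos: [531.8, -30.0, 26.8]
tcp_rot: [3.142, 0.0, 3.052]
contact_force: [-0.3, 0.4, -0.6]
grip_width: 90.6
finger_force: 0.0
```

Emit:
{"fn": "jog_arm", "kwargs": {
  "dp": [
    [0, 0, -0.04],
    [0, 0, -0.06],
    [0.0192, 0.0494, 0],
    [0.0192, 0.0494, 0],
    [0.0192, 0.0494, 0],
    [0.0192, 0.0494, 0],
    [0.0192, 0.0494, 0],
    [0.0192, 0.0494, 0],
    [0.0192, 0.0494, 0]
  ],
  "twist": [0, 0, 0, 0, 0, 0, 0, 0, 0]
}}

```text
time: 8.6
tool_pos: [428.2, 328.1, 126.8]
tcp_rot: [3.141, 0.0, 3.052]
contact_force: [0.7, 0.4, 0.3]
grip_width: 91.7
finger_force: 0.0
```

Emit:
{"fn": "jog_arm", "kwargs": {
  "dp": [
    [0, 0, 0],
    [0, 0, 0],
    [0, 0, 0],
    [0, 0, 0]
  ],
  "twist": [-7.8, -7.8, -7.7, 0]
}}

```text
time: 9.1
tool_pos: [428.8, 326.5, 126.7]
tcp_rot: [3.142, 0.0, -2.826]
contact_force: [-0.8, -0.5, -0.5]
grip_width: 91.7
finger_force: 0.0
```

```bash
python3 - <<'E'
from h import *
im=bot.capture("top")
for n in ("tray_red_centre","tray_yellow_centre","tray_green_centre"):
    for r in bot.masks_of("top",n)[:3]:
        z=39 if "yel" in n else 33
        R=rect("top",r["pixels"],z); print(n,r["confidence"],*R)
        if "red" in n: print(delta([R[0][0],R[0][1],14],R[1]+np.pi))
E
```

```text
tray_yellow_centre 0.93 [531.5 -31.3  95.5  58.6] -0.081
tray_yellow_centre 0.83 [223.  436.9  93.7  58.7] 0.93
tray_yellow_centre 0.65 [288.2 557.7  91.4  61.2] -1.57
tray_green_centre 0.82 [ 489.5 -332.5   94.5   65.8] 0.366
```

Emit:
{"fn": "jog_arm", "kwargs": {
  "dp": [
    [0, 0, 0.045],
    [0, 0, 0.04],
    [0, 0, 0.02],
    [0, 0, 0.0075],
    [0, 0, 0]
  ],
  "twist": [0, 0, 0, 0, 0]
}}

```text
time: 9.93
tool_pos: [429.0, 326.5, 14.3]
tcp_rot: [3.142, 0.0, -2.825]
contact_force: [-0.1, -0.2, 0.1]
grip_width: 91.9
finger_force: 0.0
```

Emit:
{"fn": "jog_arm", "kwargs": {
  "dp": [
    [0, 0, 0],
    [0, 0, 0],
    [0, 0, 0],
    [0, 0, 0],
    [0, 0, 0]
  ],
  "twist": [0, 0, 0, 0, 0],
  "jaw": 0.03
}}

```text
time: 10.55
tool_pos: [429.0, 326.6, 14.5]
tcp_rot: [3.141, 0.001, -2.825]
contact_force: [0.3, 1.3, 2.5]
grip_width: 57.7
finger_force: 30.0
```

Emit:
{"fn": "jog_arm", "kwargs": {
  "dp": [
    [0, 0, -0.01],
    [0, 0, -0.04],
    [0, 0, -0.06],
    [0, 0, 0]
  ],
  "twist": [0, 0, 0, 0]
}}

```text
time: 11.05
tool_pos: [431.4, 327.9, 129.1]
tcp_rot: [3.14, 0.01, -2.825]
contact_force: [-0.3, 0.7, -2.4]
grip_width: 58.3
finger_force: 30.0
```

```bash
python3 - <<'E'
from h import *
o=bot.get_obs(); print(delta([438.2,94,23],3.05,o), o["contact_force"],o["grip_width"])
E
```

```text
(array([  67.4, -224.6,  105.1]), np.float64(23.4)) [-0.2535185   0.66104476 -2.38646031] 58.28140628808237
```

Emit:
{"fn": "jog_arm", "kwargs": {
  "dp": [
    [0.0135, -0.045, 0],
    [0.0135, -0.045, 0],
    [0.0135, -0.045, 0],
    [0.0135, -0.045, 0],
    [0.0135, -0.045, 0],
    [0, 0, 0],
    [0, 0, 0],
    [0, 0, 0],
    [0, 0, 0]
  ],
  "twist": [0, 0, 0, 0, 0, 7.8, 7.8, 7.8, 0]
}}

```text
time: 12.18
tool_pos: [434.2, 91.5, 123.5]
tcp_rot: [-3.141, -0.002, 3.051]
contact_force: [0.5, 0.1, -2.2]
grip_width: 57.8
finger_force: 30.0
```

```bash
python3 - <<'E'
from h import *
o=bot.get_obs(); print(delta([438.2,94,22],3.05,o), o["tool_pos"])
E
```

```text
(array([ -4. ,   2.8, 101.5]), np.float64(0.1)) [434.15001941  91.52458336 123.48783942]
```

Emit:
{"fn": "jog_arm", "kwargs": {
  "dp": [
    [-0.004, 0.0028, 0.045],
    [0, 0, 0.035],
    [0, 0, 0.015],
    [0, 0, 0.007],
    [0, 0, 0]
  ],
  "twist": [0, 0, 0, 0, 0]
}}

```text
time: 12.8
tool_pos: [438.9, 94.1, 22.0]
tcp_rot: [-3.142, -0.001, 3.051]
contact_force: [-0.3, 0.0, -1.5]
grip_width: 57.4
finger_force: 30.0
```

Emit:
{"fn": "jog_arm", "kwargs": {
  "dp": [
    [0, 0, 0.001],
    [0, 0, 0],
    [0, 0, 0],
    [0, 0, 0]
  ],
  "twist": [0, 0, 0, 0],
  "jaw": 0.0918
}}

```text
time: 13.3
tool_pos: [439.3, 94.0, 21.5]
tcp_rot: [3.141, 0.001, 3.05]
contact_force: [0.6, -0.9, 0.5]
grip_width: 90.4
finger_force: 0.0
```

Emit:
{"fn": "jog_arm", "kwargs": {
  "dp": [
    [0, 0, -0.05],
    [0, 0, -0.06],
    [0, 0, -0.06],
    [-0.011, -0.0525, 0],
    [-0.011, -0.0525, 0],
    [-0.011, -0.0525, 0],
    [-0.011, -0.0525, 0],
    [-0.011, -0.0525, 0],
    [-0.011, -0.0525, 0],
    [-0.011, -0.0525, 0]
  ],
  "twist": [0, 0, 0, 0, 0, 0, 0, 0, 0, 0]
}}

```text
time: 14.55
tool_pos: [482.0, -280.7, 191.2]
tcp_rot: [3.141, 0.0, 3.05]
contact_force: [1.1, -0.9, -0.6]
grip_width: 91.9
finger_force: 0.0
```

Emit:
{"fn": "jog_arm", "kwargs": {
  "dp": [
    [-0.011, -0.0525, 0],
    [0, 0, 0],
    [0, 0, 0],
    [0, 0, 0],
    [0, 0, 0]
  ],
  "twist": [0, -8.9, -8.9, -8.9, 0]
}}

```text
time: 15.18
tool_pos: [488.2, -332.2, 191.1]
tcp_rot: [3.141, -0.0, -2.769]
contact_force: [0.0, -0.6, 0.1]
grip_width: 91.7
finger_force: 0.0
```

```bash
python3 - <<'E'
from h import *
o=bot.get_obs(); print(o["tool_pos"],o["tcp_rot"])
P=bot.camera_params("wrist"); im=bot.capture("wrist"); cv2.imwrite("pics/w4.png",im)
for r in bot.masks_of("wrist","tray_green_centre")[:2]:
    R,a=rect("wrist",r["pixels"],33,P); print(r["confidence"],r["bbox"],R,a)
    print(delta([R[0],R[1],14.5],a+np.pi,o))
bot.capture("top")
for n in ("tray_red_centre","tray_yellow_centre"):
    for r in bot.masks_of("top",n)[:1]: print(n,r["confidence"],*rect("top",r["pixels"],39))
E
```

```text
[ 488.18560737 -332.18848238  191.07309726] [ 3.14123729e+00 -8.06221508e-05 -2.76854474e+00]
0.76 [315.4, 214.6, 68.2, 101.9] [ 485.9 -335.5   91.8   58.8] 0.398
(array([  3.3,  -2.3, 176.6]), np.float64(-1.4))
tray_red_centre 0.96 [440.4  92.4  90.4  57.3] -0.095
tray_yellow_centre 0.82 [532.8 -30.4  93.   59.7] -0.011
```

View pics/w4.png

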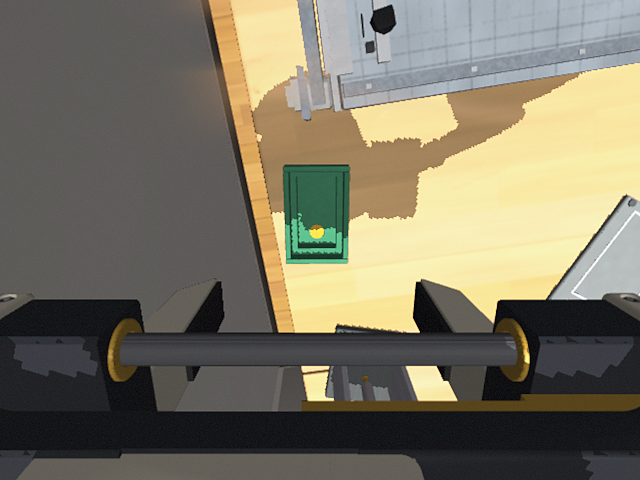

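Emit:
{"fn": "jog_arm", "kwargs": {
  "dp": [
    [0.003, -0.0023, 0.06],
    [0, 0, 0.05],
    [0, 0, 0.04],
    [0, 0, 0.019],
    [0, 0, 0.0075],
    [0, 0, 0]
  ],
  "twist": [-1, 0, 0, 0, 0, 0]
}}

```text
time: 16.18
tool_pos: [486.5, -335.6, 14.8]
tcp_rot: [-3.142, 0.0, -2.75]
contact_force: [0.2, 0.4, 0.7]
grip_width: 92.1
finger_force: 0.0
```

Emit:
{"fn": "jog_arm", "kwargs": {
  "dp": [
    [0, 0, 0],
    [0, 0, 0],
    [0, 0, 0],
    [0, 0, 0],
    [0, 0, 0]
  ],
  "twist": [0, 0, 0, 0, 0],
  "jaw": 0.03
}}

```text
time: 16.8
tool_pos: [486.4, -335.5, 15.0]
tcp_rot: [-3.141, 0.0, -2.75]
contact_force: [0.2, 1.2, 3.4]
grip_width: 57.8
finger_force: 30.0
```

Emit:
{"fn": "jog_arm", "kwargs": {
  "dp": [
    [0, 0, -0.01],
    [0, 0, -0.04],
    [0, 0, -0.06],
    [0, 0, 0]
  ],
  "twist": [0, 0, 0, 0]
}}

```text
time: 17.3
tool_pos: [488.7, -337.5, 130.2]
tcp_rot: [-3.132, 0.005, -2.75]
contact_force: [0.0, -0.6, -1.9]
grip_width: 58.1
finger_force: 30.0
```

```bash
python3 - <<'E'
from h import *
o=bot.get_obs(); print(delta([427.6,-20,22],3.05,o), o["contact_force"],o["grip_width"])
E
```

```text
(array([-64.3, 317.8, 105.5]), np.float64(27.7)) [ 0.04356122 -0.63181616 -1.87027837] 58.099203508158304
```

Emit:
{"fn": "jog_arm", "kwargs": {
  "dp": [
    [-0.0107, 0.0527, 0],
    [-0.0107, 0.0527, 0],
    [-0.0107, 0.0527, 0],
    [-0.0107, 0.0527, 0],
    [-0.0107, 0.0527, 0],
    [-0.0107, 0.0527, 0],
    [0, 0, 0],
    [0, 0, 0],
    [0, 0, 0],
    [0, 0, 0]
  ],
  "twist": [0, 0, 0, 0, 0, 0, 9.2, 9.2, 9.2, 0]
}}

```text
time: 18.55
tool_pos: [424.4, -18.6, 124.2]
tcp_rot: [3.141, -0.001, 3.053]
contact_force: [-0.6, 0.2, -1.9]
grip_width: 58.1
finger_force: 30.0
```

```bash
python3 - <<'E'
from h import *
o=bot.get_obs(); print(delta([427.6,-20,22],3.05,o), o["tool_pos"])
E
```

```text
(array([ -3.4,  -1.2, 102.2]), np.float64(0.2)) [424.39795631 -18.57123681 124.23591586]
```

Emit:
{"fn": "jog_arm", "kwargs": {
  "dp": [
    [-0.0034, -0.0012, 0.045],
    [0, 0, 0.035],
    [0, 0, 0.015],
    [0, 0, 0.0072],
    [0, 0, 0]
  ],
  "twist": [0, 0, 0, 0, 0]
}}

```text
time: 19.18
tool_pos: [428.1, -20.2, 22.4]
tcp_rot: [3.141, -0.001, 3.053]
contact_force: [0.5, 0.1, -1.3]
grip_width: 57.9
finger_force: 30.0
```

Emit:
{"fn": "jog_arm", "kwargs": {
  "dp": [
    [0, 0, 0.001],
    [0, 0, 0],
    [0, 0, 0],
    [0, 0, 0]
  ],
  "twist": [0, 0, 0, 0],
  "jaw": 0.0918
}}

```text
time: 19.68
tool_pos: [428.4, -20.2, 21.7]
tcp_rot: [3.142, 0.001, 3.052]
contact_force: [-0.3, 0.2, -0.3]
grip_width: 90.3
finger_force: 0.0
```

Emit:
{"fn": "jog_arm", "kwargs": {
  "dp": [
    [0, 0, -0.05],
    [0, 0, -0.06],
    [0, 0, -0.06],
    [0, 0, -0.05],
    [-0.0407, -0.0351, 0],
    [-0.0407, -0.0351, 0],
    [-0.0407, -0.0351, 0],
    [-0.0407, -0.0351, 0],
    [-0.0407, -0.0351, 0],
    [0, 0, 0]
  ],
  "twist": [0, 0, 0, 0, 0, 0, 0, 0, 0, 0]
}}

```text
time: 20.92
tool_pos: [616.1, -215.9, 238.9]
tcp_rot: [3.141, -0.002, 3.049]
contact_force: [0.2, -0.0, 0.2]
grip_width: 92.2
finger_force: 0.0
```

```bash
python3 - <<'E'
from h import *
o=bot.get_obs(); print(o["tool_pos"],o["tcp_rot"])
P=bot.camera_params("wrist"); im=bot.capture("wrist"); cv2.imwrite("pics/w5.png",im); np.savez("w5.npz",R=P["R"],t=P["t"],f=P["fx"],cx=P["cx"],cy=P["cy"])
for n,z in (("probe_handle",164),("stand_mouth",112)):
  for r in bot.masks_of("wrist",n)[:2]:
    print(n,r["confidence"],r["bbox"],rect("wrist",r["pixels"],z,P))
im=bot.capture("top")
for n in ("tray_red_centre","tray_yellow_centre","tray_green_centre"):
    for r in bot.masks_of("top",n)[:1]: print(n,r["confidence"],*rect("top",r["pixels"],39))
E
```

```text
[ 616.08879411 -215.88351559  238.94576164] [ 3.14112480e+00 -2.07815578e-03  3.04931242e+00]
probe_handle 0.93 [314.1, 256.9, 58.1, 67.8] (array([ 620.9, -218.3,   45. ,   35.8]), np.float64(0.286))
probe_handle 0.41 [539.3, 83.2, 201.4, 160.6] (array([526.6, -69.2, 125.3,  88.7]), np.float64(1.479))
stand_mouth 0.64 [314.9, 229.6, 107.3, 129.9] (array([ 618.8, -221.1,   90.1,   74.5]), np.float64(0.244))
stand_mouth 0.22 [539.6, 81.0, 197.9, 162.1] (array([524.2, -37.3, 152.7, 107.8]), np.float64(1.479))
tray_red_centre 0.74 [533.8 -31.8  92.6  61.9] -0.141
tray_yellow_centre 0.84 [534.3 -31.4  94.6  59.2] -0.095
tray_green_centre 0.39 [483.   69.6 216.2 130.2] -0.094
```

View pics/w5.png

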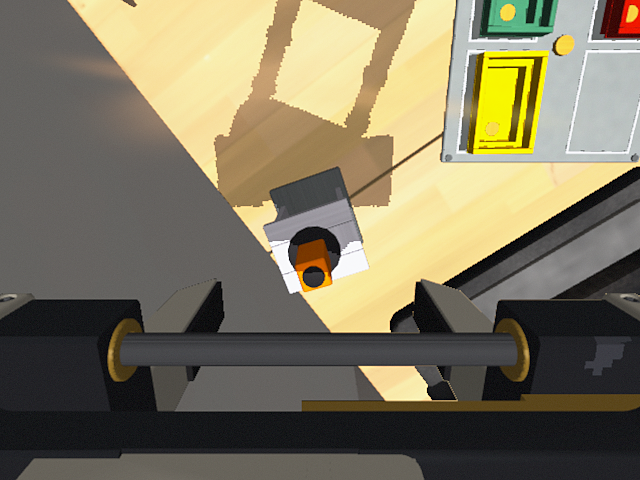

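```bash
python3 - <<'E'
import cv2
im=cv2.imread("pics/w5.png")
c=cv2.resize(im[160:305,255:380],None,fx=4,fy=4,interpolation=cv2.INTER_CUBIC); cv2.imwrite("pics/w5c.png",c)
E
```

```text
(no output)
```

View pics/w5c.png

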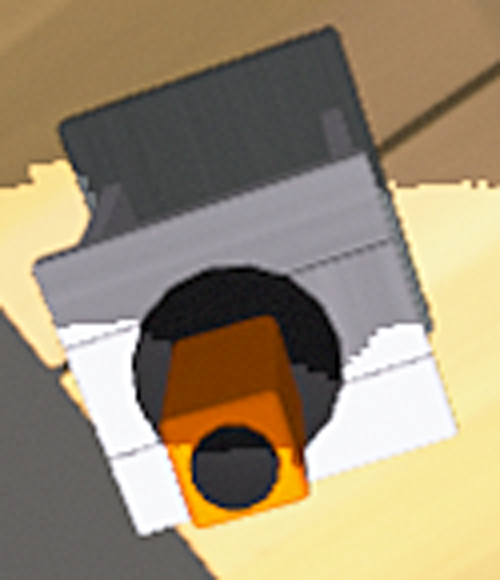

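```bash
python3 - <<'E'
from h import *
d=np.load("w5.npz"); P=dict(R=d["R"],t=d["t"],fx=float(d["f"]),fy=float(d["f"]),cx=float(d["cx"]),cy=float(d["cy"]))
cv=lambda L: np.array(L)/4.+[255,160]
st=px2w("wrist",cv([[35,267],[365,152],[457,432],[143,535]]),112,P)
ha=px2w("wrist",cv([[163,425],[292,390],[308,492],[198,527]]),164,P)
co=px2w("wrist",cv([[238,372]]),118,P)
for q in(st,ha):
    e=np.roll(q,-1,0)-q; print(np.round(q.mean(0),1),np.round(np.hypot(e[:,0],e[:,1]),1),np.round(np.degrees(np.arctan2(e[:,1],e[:,0])),1))
print("collar",co)
o=bot.get_obs();print(o["tool_pos"],o["tcp_rot"])
E
```

```text
[ 632.3 -218.6  112. ] [70.3 63.  70.5 63.1] [ 104.3   13.9  -75.6 -166.3]
[ 634.  -220.4  164. ] [22.9 19.1 20.3 20. ] [ 100.8    3.6  -76.1 -168.5]
collar [[ 634.44362503 -221.21658342  118.        ]]
[ 614.78216129 -212.36247756  242.46191116] [-3.14139471e+00  9.09787535e-04  3.05271349e+00]
```

```bash
python3 - <<'E'
from h import *
from itertools import product
def box(c,yaw,h,z0,z1):
    ca,sa=np.cos(yaw),np.sin(yaw)
    return np.array([[c[0]+ca*a-sa*b,c[1]+sa*a+ca*b,z] for a,b,z in product((-h,h),(-h,h),(z0,z1))])
P=bot.camera_params("wrist"); im=bot.capture("wrist"); im2=bot.capture("top")
for cam,I,Q in(("wrist",im,P),("top",im2,bot.camera_params("top"))):
    r=bot.masks_of(cam,"probe_handle")[0]; print(cam,r["confidence"],r["bbox"])
    hs=cv2.cvtColor(I,cv2.COLOR_BGR2HSV); m=(hs[...,0]>5)&(hs[...,0]<22)&(hs[...,1]>200)
    w=np.zeros_like(m); x,y=map(int,r["bbox"][:2]); w[y-40:y+40,x-40:x+40]=1; ys,xs=np.nonzero(m&w)
    print("orange cols",xs.min(),xs.max(),"rows",ys.min(),ys.max())
    q=w2px(cam,box((634,-220.4),np.radians(13),11,118,164),Q); print("pred cols",q[:,0].min(),q[:,0].max(),"rows",q[:,1].min(),q[:,1].max())
E
```

```text
wrist 0.88 [310.8, 257.6, 51.3, 68.9]
orange cols 290 326 rows 239 291
pred cols 290.2508890296862 330.01294301864755 rows 236.1870147300437 292.56844766101057Traceback (most recent call last):
  File "<stdin>", line 8, in <module>
IndexError: list index out of range
```

Emit:
{"fn": "jog_arm", "kwargs": {
  "dp": [
    [0, 0, 0],
    [0, 0, 0],
    [-0.017, -0.012, 0],
    [0, 0, 0.04],
    [0, 0, 0.04],
    [0, 0, 0]
  ],
  "twist": [-8.8, -8.8, 0, 0, 0, 0]
}}

```text
time: 22.22
tool_pos: [632.5, -220.4, 158.2]
tcp_rot: [3.137, -0.006, -2.924]
contact_force: [-1.1, 0.3, 0.6]
grip_width: 91.9
finger_force: 0.0
```

```bash
python3 - <<'E'
from h import *
o=bot.get_obs(); print(o["tool_pos"],o["tcp_rot"]); print(delta([634,-220.6,125],3.36,o))
E
```

```text
[ 632.48160354 -220.39180765  158.19111971] [ 3.13696987 -0.00570257 -2.92416568]
(array([-1.6, -0.7, 33.2]), np.float64(-0.1))
```

Emit:
{"fn": "jog_arm", "kwargs": {
  "dp": [
    [-0.001, 0, 0.025],
    [0, 0, 0.011],
    [0, 0, 0]
  ],
  "twist": [0, 0, 0]
}}

```text
time: 22.6
tool_pos: [635.4, -221.1, 126.1]
tcp_rot: [3.142, 0.0, -2.924]
contact_force: [-0.6, 0.1, 0.9]
grip_width: 91.7
finger_force: 0.0
```

Emit:
{"fn": "jog_arm", "kwargs": {
  "dp": [
    [0, 0, 0],
    [0, 0, 0],
    [0, 0, 0],
    [0, 0, 0],
    [0, 0, 0],
    [0, 0, 0],
    [0, 0, 0],
    [0, 0, 0]
  ],
  "twist": [0, 0, 0, 0, 0, 0, 0, 0],
  "jaw": 0.015
}}

```text
time: 23.6
tool_pos: [635.3, -221.1, 125.5]
tcp_rot: [3.142, 0.0, -2.924]
contact_force: [-0.9, 0.1, -0.2]
grip_width: 21.9
finger_force: 29.9
```

```bash
python3 - <<'E'
from h import *
o=bot.get_obs(); print(o)
E
```

```text
{'time': 23.6, 'joint_positions': array([-4.48782452e-01,  6.96216065e-01,  1.20673412e+00,  8.28742691e-05,
        1.23865816e+00, -2.23699022e+00]), 'dq': array([-0.00075232,  0.00027816,  0.00015704, -0.00049377,  0.00038047,
        0.00147622]), 'tau': array([-3.23352066e-02, -5.97725201e+01, -2.40621597e+01, -7.14021572e-02,
        4.71964991e-02,  7.88968639e-03]), 'tool_pos': array([ 635.29856204, -221.1061629 ,  125.47494488]), 'tcp_rot': array([ 3.14152136e+00,  3.60781283e-05, -2.92420824e+00]), 'contact_force': array([-0.85230457,  0.12064664, -0.2073414 ]), 'moment': array([ 0.03576758, -0.01818037,  0.02903461]), 'finger_force': 29.939666390419006, 'grip_width': 21.905858018645862}
```

Emit:
{"fn": "jog_arm", "kwargs": {
  "dp": [
    [0, 0, -0.01],
    [0, 0, -0.02],
    [0, 0, -0.025],
    [0, 0, -0.025],
    [0, 0, -0.03],
    [0, 0, -0.025],
    [0, 0, 0],
    [0, 0, 0]
  ],
  "twist": [0, 0, 0, 0, 0, 0, 0, 0]
}}

```text
time: 24.6
tool_pos: [634.8, -220.9, 259.4]
tcp_rot: [3.14, -0.001, -2.924]
contact_force: [-0.4, 0.5, -1.5]
grip_width: 21.9
finger_force: 29.9
```

```bash
python3 - <<'E'
from h import *
o=bot.get_obs(); print(o["tool_pos"],o["contact_force"])
P=bot.camera_params("wrist"); im=bot.capture("wrist"); cv2.imwrite("pics/w6.png",im); np.savez("w6.npz",R=P["R"],t=P["t"],f=P["fx"],cx=P["cx"],cy=P["cy"])
c=cv2.resize(im[150:330,220:420],None,fx=3,fy=3,interpolation=cv2.INTER_CUBIC); cv2.imwrite("pics/w6c.png",c)
im=bot.capture("top"); cv2.imwrite("pics/top2.png",im); hs=cv2.cvtColor(im,cv2.COLOR_BGR2HSV)
for n in ("tray_red_centre","tray_yellow_centre","tray_green_centre"):
    for r in bot.masks_of("top",n)[:2]: print(n,r["confidence"],*rect("top",r["pixels"],39))
E
```

```text
[ 634.84579861 -220.93604801  259.35824085] [-0.37362423  0.45730805 -1.54892255]
tray_red_centre 0.43 [442.9 114.4  91.5  21.4] -0.236
tray_yellow_centre 0.97 [224.2 437.5  91.7  59. ] 0.951
tray_yellow_centre 0.78 [290.3 557.1  94.3  57.7] 1.53
```

View pics/w6c.png

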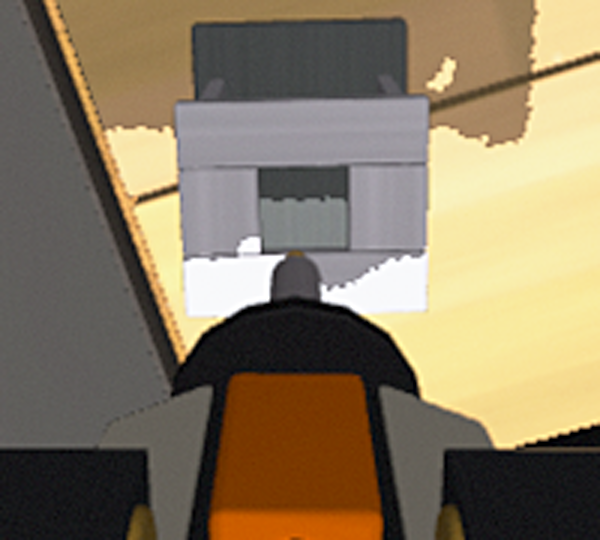

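Emit:
{"fn": "jog_arm", "kwargs": {
  "dp": [
    [0.0055, 0.0444, 0],
    [0.0055, 0.0444, 0],
    [0.0055, 0.0444, 0],
    [0.0055, 0.0444, 0],
    [0.0055, 0.0444, 0],
    [0, 0, 0],
    [0, 0, 0]
  ],
  "twist": [0, 0, 0, 0, 0, 0, 0]
}}

```text
time: 25.72
tool_pos: [560.8, -10.5, 260.5]
tcp_rot: [-3.141, 0.0, -2.924]
contact_force: [0.4, -1.0, -1.0]
grip_width: 21.8
finger_force: 29.9
```

```bash
cat >> h.py <<'E'
def load(f):
    d=np.load(f); return dict(R=d["R"],t=d["t"],fx=float(d["f"]),fy=float(d["f"]),cx=float(d["cx"]),cy=float(d["cy"]))
E
python3 - <<'E'
from h import *
P=load("w6.npz"); cv=lambda L: np.array(L)/3.+[220,150]
for q in (px2w("wrist",cv([[259,168],[349,166],[350,248],[264,250]]),112,P),px2w("wrist",cv([[177,100],[430,97],[427,310],[187,315]]),112,P)):
    e=np.roll(q,-1,0)-q; print(np.round(q.mean(0),1),np.round(np.hypot(e[:,0],e[:,1]),1),np.round(np.degrees(np.arctan2(e[:,1],e[:,0])),1))
o=bot.get_obs(); print(o["tool_pos"],o["tcp_rot"])
P=bot.camera_params("wrist"); im=bot.capture("wrist"); cv2.imwrite("pics/w7.png",im); np.savez("w7.npz",R=P["R"],t=P["t"],f=P["fx"],cx=P["cx"],cy=P["cy"])
for n in ("tray_red_centre","tray_yellow_centre","tray_green_centre"):
    for r in bot.masks_of("wrist",n)[:3]: print(n,round(r["confidence"],2),np.round(r["bbox"]),*rect("wrist",r["pixels"],39,P))
hs=cv2.cvtColor(im,cv2.COLOR_BGR2HSV); m=((hs[...,0]>14)&(hs[...,0]<25)&(hs[...,1]>120)&(hs[...,2]>120)).astype(np.uint8)
n,l,s,c=cv2.connectedComponentsWithStats(m)
for i in range(1,n):
    if 30<s[i,4]<1500: print("brass?",c[i],s[i],px2w("wrist",c[i],9,P)[0],im[int(c[i][1]),int(c[i][0])])
E
```

```text
[ 631.8 -218.7  112. ] [25.6 24.3 25.  24.4] [ 103.7   14.   -76.2 -164.7]
[ 631.9 -218.8  112. ] [70.6 63.1 71.1 63.8] [ 103.1   13.8  -76.3 -166.7]
[560.75158146 -10.54075742 260.51530297] [-3.14114474e+00  2.00200919e-04 -2.92377310e+00]
tray_red_centre 0.55 [449. 108.  96. 110.] [441.   91.1  90.   61.9] -0.088
tray_yellow_centre 0.56 [307. 172.  82. 100.] [532.8 -30.5  90.4  58.6] -0.08
tray_green_centre 0.59 [338.  68.  87. 116.] [429.6 -20.8  91.6  59. ] -0.104
brass? [595.57884097  55.2722372 ] [ 566   25   59   59 1484] [355.46490865 232.81110013   9.        ] [ 51 213 248]
brass? [250.0313253  133.47951807] [229 107  50  45 415] [507.26865577 -98.25093882   9.        ] [ 81 130 159]
brass? [372.07729469 139.1884058 ] [365 131  16  17 207] [484.52386793  32.01034448   9.        ] [ 44 127 171]
brass? [116.81034483 179.43103448] [ 90 178  55   4  58] [ 588.48933485 -235.91436597    9.        ] [107 171 215]
brass? [301.60606061 209.48484848] [292 207  18   6  33] [577.49491579 -26.80072157   9.        ] [  0 121 170]
brass? [406.375  263.3125] [383 260  47  10  48] [615.15655
[... 225 characters left out ...]
.6811262    9.        ] [32 51 65]
brass? [489.3372093  303.62790698] [479 301  23   8  86] [644.57547196 226.2550908    9.        ] [ 79 128 165]
brass? [508.93125 325.56875] [494 319  28  14 160] [668.53793418 261.56309154   9.        ] [129 210 247]
brass? [262.70886076 356.1835443 ] [261 330   5  51 158] [780.95668996 -36.60057614   9.        ] [ 63 138 174]
brass? [373.74626866 357.19402985] [372 331   5  50 134] [751.08484417 105.76922667   9.        ] [ 42 102 132]
brass? [576.65517241 375.57471264] [572 370  11  13  87] [720.33072135 377.7534303    9.        ] [ 73 156 195]
brass? [320.87912088 400.83516484] [281 400  76   2  91] [834.02592667  53.32364589   9.        ] [ 97 153 179]
```

View pics/w7.png

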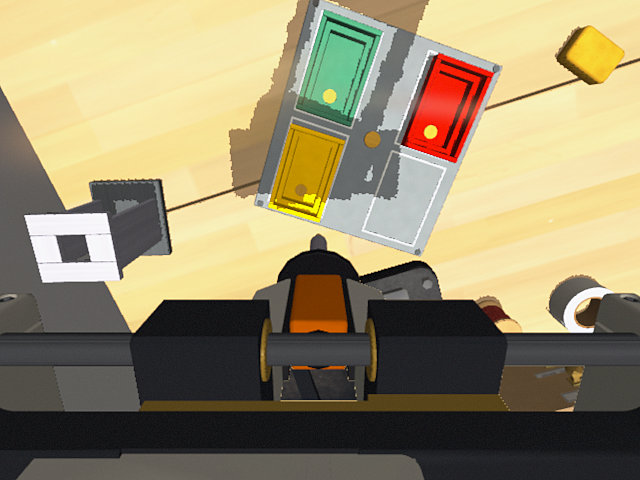

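```bash
python3 - <<'E'
from h import *
P=load("w7.npz")
print("spots R,G,Y",np.round(px2w("wrist",[[430.5,131.5],[330,96.5],[300.5,190]],9,P),1))
print("tip",px2w("wrist",[[319,237]],156,P), w2px("wrist",[[560.75,-10.54,156]],P))
print(w2px("wrist",[[462.9,89.5,9],[451.5,-22.8,9],[554.4,-32.5,9]],P))
o=bot.get_obs(); print(o["tool_pos"],delta([484.9,32,130],3.36,o))
E
```

```text
spots R,G,Y [[463.1  91.5   9. ]
 [452.2 -22.4   9. ]
 [555.7 -32.6   9. ]]
tip [[560.89294683 -10.49520055 156.        ]] [[318.98310202 236.81062539]]
[[428.81862157 130.85841442]
 [329.73466325  95.70331647]
 [300.81794043 188.90829028]]
[560.82085282 -11.29026566 260.23140711] (array([ 64.8,  58.5, 130.3]), np.float64(-0.1))
```

Emit:
{"fn": "jog_arm", "kwargs": {
  "dp": [
    [0.0324, 0.0293, 0],
    [0.0324, 0.0292, 0],
    [0, 0, 0.045],
    [0, 0, 0.045],
    [0, 0, 0.03],
    [0, 0, 0.015],
    [0, 0, 0],
    [0, 0, 0]
  ],
  "twist": [0, 0, 0, 0, 0, 0, 0, 0]
}}

```text
time: 26.92
tool_pos: [485.4, 32.5, 126.2]
tcp_rot: [-3.141, 0.001, -2.925]
contact_force: [-0.8, 0.8, -1.4]
grip_width: 22.0
finger_force: 29.9
```

```bash
python3 - <<'E'
from h import *
o=bot.get_obs(); print(o["tool_pos"],delta([484.9,32,111.5],3.36,o),o["contact_force"])
P=bot.camera_params("wrist"); bot.capture("wrist")
for n in ("tray_red_centre","tray_yellow_centre","tray_green_centre","stand_mouth"):
    for r in bot.masks_of("wrist",n)[:1]: print(n,round(r["confidence"],2),np.round(r["bbox"]),*rect("wrist",r["pixels"],112 if n[0]=="s" else 39,P))
E
```

```text
[485.37202245  32.47406195 126.1758183 ] (array([ 0.6, -0.4, 14.7]), np.float64(-0.1)) [-0.82655586  0.80221915 -1.37844978]
tray_red_centre 0.9 [422. 198. 132. 146.] [440.9  91.1  89.8  61.8] -0.092
tray_yellow_centre 0.82 [229. 258. 100.  86.] [516.8 -28.9  68.4  57.7] -0.08
tray_green_centre 0.77 [262. 145. 118. 163.] [429.4 -20.5  90.1  58.4] -0.097
stand_mouth 0.83 [ 31. 325.  58.  92.] [ 528.  -116.1   30.7   21.3] 0.25
```

Emit:
{"fn": "jog_arm", "kwargs": {
  "dp": [
    [0, 0, 0.005],
    [0, 0, 0.0045],
    [0, 0, 0.003],
    [0, 0, 0.002],
    [0, 0, 0],
    [0, 0, 0],
    [0, 0, 0],
    [0, 0, 0],
    [0, 0, 0],
    [0, 0, 0]
  ],
  "twist": [0, 0, 0, 0, 0, 0, 0, 0, 0, 0]
}}

```text
time: 28.42
tool_pos: [484.7, 32.9, 111.0]
tcp_rot: [3.142, 0.0, -2.924]
contact_force: [-0.8, 0.4, 1.3]
grip_width: 22.2
finger_force: 29.9
```

Emit:
{"fn": "jog_arm", "kwargs": {
  "dp": [
    [0, 0, -0.03],
    [0, 0, -0.025],
    [0.0044, 0.0307, 0],
    [0.0043, 0.0306, 0],
    [0, 0, 0],
    [0, 0, 0.025],
    [0, 0, 0.018],
    [0, 0, 0],
    [0, 0, 0]
  ],
  "twist": [0, 0, 0, 0, 0, 0, 0, 0, 0]
}}

```text
time: 29.55
tool_pos: [463.6, 90.5, 123.5]
tcp_rot: [-3.141, 0.001, -2.925]
contact_force: [-1.1, 0.2, -2.1]
grip_width: 21.8
finger_force: 29.9
```

```bash
python3 - <<'E'
from h import *
o=bot.get_obs(); print(o["tool_pos"],delta([463,90.5,108.5],3.36,o),o["contact_force"])
P=bot.camera_params("wrist"); im=bot.capture("wrist"); cv2.imwrite("pics/w8.png",im)
for n in ("tray_red_centre","tray_green_centre"):
    for r in bot.masks_of("wrist",n)[:1]: print(n,round(r["confidence"],2),np.round(r["bbox"]),*rect("wrist",r["pixels"],39,P))
E
```

```text
[463.57191439  90.48700289 123.54127572] (array([ 0.6,  0.1, 15. ]), np.float64(-0.1)) [-1.07706365  0.17046463 -2.12846579]
tray_red_centre 0.86 [335. 202. 123. 129.] [440.3  93.   91.2  58.6] -0.102
tray_green_centre 0.9 [171. 158. 118. 157.] [429.2 -18.4  90.1  61.1] -0.096
```

View pics/w8.png

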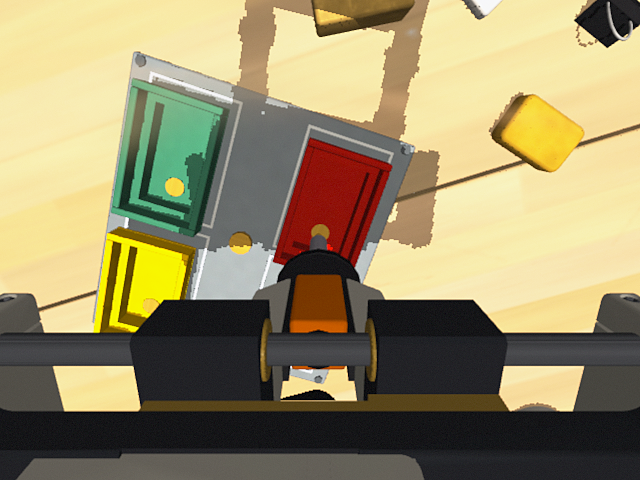

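Emit:
{"fn": "jog_arm", "kwargs": {
  "dp": [
    [0, 0, 0.005],
    [0, 0, 0.0045],
    [0, 0, 0.003],
    [0, 0, 0.002],
    [0, 0, 0],
    [0, 0, 0],
    [0, 0, 0],
    [0, 0, 0],
    [0, 0, 0],
    [0, 0, 0]
  ],
  "twist": [0, 0, 0, 0, 0, 0, 0, 0, 0, 0]
}}

```text
time: 30.95
tool_pos: [463.0, 90.9, 108.5]
tcp_rot: [3.142, 0.0, -2.924]
contact_force: [-1.2, -0.8, 0.7]
grip_width: 21.8
finger_force: 29.9
```

Emit:
{"fn": "jog_arm", "kwargs": {
  "dp": [
    [0, 0, -0.02],
    [0, 0, -0.03],
    [0, 0, -0.005],
    [0, 0, 0]
  ],
  "twist": [0, 0, 0, 0]
}}

```text
time: 31.45
tool_pos: [462.7, 90.9, 163.0]
tcp_rot: [3.141, -0.0, -2.924]
contact_force: [-0.5, 0.3, -1.9]
grip_width: 22.1
finger_force: 29.9
```

```bash
python3 - <<'E'
from h import *
o=bot.get_obs(); print(o["tool_pos"],o["tcp_rot"],delta([555.2,-32.6,123.5],3.36,o),o["contact_force"])
P=bot.camera_params("wrist"); bot.capture("wrist")
for n in ("tray_red_centre","tray_yellow_centre","tray_green_centre"):
    for r in bot.masks_of("wrist",n)[:1]: print(n,round(r["confidence"],2),np.round(r["bbox"]),*rect("wrist",r["pixels"],39,P))
E
```

```text
[462.66207653  90.85875476 162.97991271] [ 3.14143173e+00 -3.49798870e-04 -2.92421803e+00] (array([ -63.7, -140.5,   39.4]), np.float64(-0.1)) [-0.48989846  0.31587156 -1.86768944]
tray_red_centre 0.82 [330. 198. 107. 122.] [440.6  93.2  91.2  58.6] -0.094
tray_yellow_centre 0.59 [164. 270.  94. 105.] [529.5 -27.9  96.4  60.6] -0.082
tray_green_centre 0.58 [190. 153. 106. 136.] [429.1 -18.5  90.7  61.2] -0.098
```

Now yellow.

Emit:
{"fn": "jog_arm", "kwargs": {
  "dp": [
    [-0.0213, -0.0468, 0],
    [-0.0213, -0.0468, 0],
    [-0.0212, -0.0468, 0],
    [0, 0, 0],
    [0, 0, 0.025],
    [0, 0, 0.015],
    [0, 0, 0],
    [0, 0, 0]
  ],
  "twist": [0, 0, 0, 0, 0, 0, 0, 0]
}}

```text
time: 32.65
tool_pos: [555.8, -32.1, 124.1]
tcp_rot: [-3.141, 0.001, -2.924]
contact_force: [-0.6, 1.4, -1.4]
grip_width: 21.6
finger_force: 29.9
```

```bash
python3 - <<'E'
from h import *
o=bot.get_obs(); P=bot.camera_params("wrist"); im=bot.capture("wrist")
for n in ("tray_yellow_centre","stand_mouth"):
    for r in bot.masks_of("wrist",n)[:1]: print(n,round(r["confidence"],2),np.round(r["bbox"]),*rect("wrist",r["pixels"],112 if n[0]=="s" else 39,P))
print(o["tool_pos"],delta([555.2,-32.6,108.5],3.36,o),o["contact_force"])
bot.capture("top")
for n in ("tray_red_centre","tray_green_centre","tray_yellow_centre","stand_mouth"):
    for r in bot.masks_of("top",n)[:1]: print(n,round(r["confidence"],2),np.round(r["bbox"]),*rect("top",r["pixels"],112 if n[0]=="s" else 39))
E
```

```text
tray_yellow_centre 0.8 [331. 202. 123. 126.] [532.5 -30.8  89.2  57.7] -0.086
stand_mouth 0.74 [ 68. 276. 136. 120.] [ 576.4 -160.3   67.2   61.9] -1.328
[555.80617278 -32.13057249 124.09078547] (array([ 0.7, -0.3, 15.6]), np.float64(-0.0)) [-0.59829307  1.36833156 -1.36050997]
tray_red_centre 0.9 [337. 244.  18.  32.] [444.9  91.9  86.   58.1] -0.095
tray_yellow_centre 0.91 [214. 319.  32.  31.] [224.4 437.5  90.5  58.2] 0.943
stand_mouth 0.84 [446. 178.  38.  42.] [ 614.1 -209.8  102.2   93.7] -1.321
```

Emit:
{"fn": "jog_arm", "kwargs": {
  "dp": [
    [0, 0, 0.005],
    [0, 0, 0.005],
    [0, 0, 0.003],
    [0, 0, 0.002],
    [0, 0, 0],
    [0, 0, 0],
    [0, 0, 0],
    [0, 0, 0],
    [0, 0, 0],
    [0, 0, 0]
  ],
  "twist": [0, 0, 0, 0, 0, 0, 0, 0, 0, 0]
}}

```text
time: 34.3
tool_pos: [555.6, -32.5, 108.5]
tcp_rot: [3.142, 0.0, -2.924]
contact_force: [-1.2, 0.5, 0.8]
grip_width: 21.8
finger_force: 29.9
```

Emit:
{"fn": "jog_arm", "kwargs": {
  "dp": [
    [0, 0, -0.02],
    [0, 0, -0.03],
    [0, 0, -0.005],
    [0, 0, 0]
  ],
  "twist": [0, 0, 0, 0]
}}

```text
time: 34.8
tool_pos: [555.3, -32.4, 163.0]
tcp_rot: [3.141, -0.0, -2.924]
contact_force: [0.1, 0.6, -2.1]
grip_width: 22.1
finger_force: 29.9
```

```bash
python3 - <<'E'
from h import *
o=bot.get_obs(); print(o["tool_pos"],delta([451.9,-22,123.5],3.36,o),o["contact_force"])
P=bot.camera_params("wrist"); bot.capture("wrist")
for n in ("tray_red_centre","tray_yellow_centre","tray_green_centre"):
    for r in bot.masks_of("wrist",n)[:1]: print(n,round(r["confidence"],2),np.round(r["bbox"]),*rect("wrist",r["pixels"],39,P))
E
```

```text
[555.32850396 -32.43625669 162.9502019 ] (array([98.7, 32.5, 39.5]), np.float64(-0.1)) [ 0.07560613  0.57958286 -2.12095772]
tray_red_centre 0.85 [520. 115. 137. 145.] [441.4  89.3  90.5  64.6] -0.089
tray_yellow_centre 0.88 [330. 198. 106. 121.] [532.4 -30.7  89.7  58.2] -0.068
tray_green_centre 0.94 [376.  71. 123. 143.] [430.1 -21.4  90.3  58.5] -0.103
```

Emit:
{"fn": "jog_arm", "kwargs": {
  "dp": [
    [0.0494, 0.0163, 0],
    [0.0493, 0.0162, 0],
    [0, 0, 0],
    [0, 0, 0.025],
    [0, 0, 0.015],
    [0, 0, 0],
    [0, 0, 0]
  ],
  "twist": [0, 0, 0, 0, 0, 0, 0]
}}

```text
time: 35.88
tool_pos: [453.0, -22.2, 123.9]
tcp_rot: [-3.141, 0.001, -2.924]
contact_force: [0.7, 0.5, -0.7]
grip_width: 22.0
finger_force: 29.9
```

```bash
python3 - <<'E'
from h import *
o=bot.get_obs(); P=bot.camera_params("wrist"); im=bot.capture("wrist")
for n in ("tray_green_centre",):
    for r in bot.masks_of("wrist",n)[:1]: print(n,round(r["confidence"],2),np.round(r["bbox"]),*rect("wrist",r["pixels"],39,P))
print(o["tool_pos"],delta([451.9,-22.3,108.5],3.36,o),o["contact_force"])
E
```

```text
tray_green_centre 0.97 [331. 201. 118. 128.] [428.6 -21.1  89.1  57.6] -0.096
[452.97463099 -22.19577271 123.88310593] (array([ 1.1,  0.1, 15.4]), np.float64(-0.1)) [ 0.74610706  0.53251047 -0.72056264]
```

Emit:
{"fn": "jog_arm", "kwargs": {
  "dp": [
    [0.001, 0, 0.005],
    [0, 0, 0.005],
    [0, 0, 0.003],
    [0, 0, 0.002],
    [0, 0, 0],
    [0, 0, 0],
    [0, 0, 0],
    [0, 0, 0],
    [0, 0, 0],
    [0, 0, 0]
  ],
  "twist": [0, 0, 0, 0, 0, 0, 0, 0, 0, 0]
}}

```text
time: 37.22
tool_pos: [451.2, -22.2, 108.5]
tcp_rot: [3.142, 0.0, -2.924]
contact_force: [0.6, 0.1, 0.9]
grip_width: 21.7
finger_force: 29.9
```

Emit:
{"fn": "jog_arm", "kwargs": {
  "dp": [
    [0, 0, -0.02],
    [0, 0, -0.03],
    [0, 0, -0.005],
    [0, 0, 0]
  ],
  "twist": [0, 0, 0, 0]
}}

```text
time: 37.72
tool_pos: [450.9, -22.2, 163.0]
tcp_rot: [3.141, -0.0, -2.924]
contact_force: [-0.3, 0.5, -1.9]
grip_width: 22.1
finger_force: 29.9
```

```bash
python3 - <<'E'
from h import *
o=bot.get_obs(); print(o["tool_pos"],delta([484.9,32,111.5],3.36,o),o["contact_force"])
E
```

```text
[450.91596126 -22.18934114 162.99189163] (array([-44.9,  45.6,  51.5]), np.float64(-0.1)) [-0.25393246  0.46658902 -1.86746877]
```

Emit:
{"fn": "jog_arm", "kwargs": {
  "dp": [
    [-0.0225, 0.0228, 0],
    [-0.0224, 0.0228, 0],
    [0, 0, 0],
    [0, 0, 0.025],
    [0, 0, 0.012],
    [0, 0, 0],
    [0, 0, 0.006],
    [0, 0, 0.005],
    [0, 0, 0.002],
    [0, 0, 0.0015]
  ],
  "twist": [0, 0, 0, 0, 0, 0, 0, 0, 0, 0]
}}

```text
time: 38.98
tool_pos: [485.4, 31.9, 112.2]
tcp_rot: [-3.141, 0.001, -2.924]
contact_force: [-0.1, 1.0, 0.7]
grip_width: 21.9
finger_force: 29.9
```

Emit:
{"fn": "jog_arm", "kwargs": {
  "dp": [
    [0, 0, 0],
    [0, 0, 0],
    [0, 0, 0],
    [0, 0, 0],
    [0, 0, 0],
    [0, 0, 0]
  ],
  "twist": [0, 0, 0, 0, 0, 0]
}}

```text
time: 39.72
tool_pos: [485.3, 32.0, 112.1]
tcp_rot: [-3.142, 0.0, -2.924]
contact_force: [0.7, -0.3, 2.0]
grip_width: 21.7
finger_force: 29.9
```

Emit:
{"fn": "jog_arm", "kwargs": {
  "dp": [
    [0, 0, -0.02],
    [0, 0, -0.04],
    [0, 0, -0.045],
    [0, 0, -0.044],
    [0, 0, 0],
    [0, 0, 0]
  ],
  "twist": [0, 0, 0, 0, 0, 0]
}}

```text
time: 40.48
tool_pos: [484.4, 32.1, 259.9]
tcp_rot: [3.141, -0.002, -2.924]
contact_force: [0.4, -0.3, -1.5]
grip_width: 21.9
finger_force: 29.9
```

```bash
python3 - <<'E'
from h import *
o=bot.get_obs(); print(o["tool_pos"],delta([631.8,-218.7,260],3.38,o),o["contact_force"])
P=bot.camera_params("wrist"); bot.capture("wrist")
for n in ("tray_red_centre","tray_yellow_centre","tray_green_centre"):
    for r in bot.masks_of("wrist",n)[:1]: print(n,round(r["confidence"],2),np.round(r["bbox"]),*rect("wrist",r["pixels"],39,P))
E
```

```text
[484.38672451  32.10881067 259.88955774] (array([ -89.8, -276.7,   -0.5]), np.float64(-1.2)) [ 0.364522   -0.32721716 -1.45021878]
tray_red_centre 0.57 [390. 174.  85. 100.] [440.4  91.9  90.5  61.3] -0.084
tray_yellow_centre 0.81 [255. 233.  76.  90.] [530.9 -30.1  93.   58.1] -0.08
tray_green_centre 0.88 [278. 139.  79. 106.] [429.1 -20.   91.1  59.9] -0.115
```

Emit:
{"fn": "jog_arm", "kwargs": {
  "dp": [
    [-0.015, -0.0461, 0],
    [-0.015, -0.0461, 0],
    [-0.015, -0.0461, 0],
    [-0.015, -0.0461, 0],
    [-0.015, -0.0461, 0],
    [-0.0148, -0.0461, 0],
    [0, 0, 0],
    [0, 0, 0]
  ],
  "twist": [0, 0, 0, 0, 0, 0, 0, 0]
}}

```text
time: 41.68
tool_pos: [632.1, -218.3, 259.7]
tcp_rot: [3.14, -0.002, -2.924]
contact_force: [0.2, 0.8, -0.4]
grip_width: 22.0
finger_force: 29.9
```

```bash
python3 - <<'E'
from h import *
o=bot.get_obs(); P=bot.camera_params("wrist"); im=bot.capture("wrist"); print(o["tool_pos"],o["tcp_rot"])
np.savez("w9.npz",R=P["R"],t=P["t"],f=P["fx"],cx=P["cx"],cy=P["cy"])
cs=13*np.array([[-1,-1],[1,-1],[1,1],[-1,1]])*1.; a=np.radians(13.9); R2=np.array([[np.cos(a),-np.sin(a)],[np.sin(a),np.cos(a)]])
q=w2px("wrist",np.c_[cs@R2.T+[631.8,-218.7],[112]*4],P)
tip=w2px("wrist",[[*o["tool_pos"][:2],o["tool_pos"][2]-104.5]],P)
im=cv2.resize(im[150:330,220:420],None,fx=3,fy=3,interpolation=cv2.INTER_CUBIC)
cv2.polylines(im,[np.int32((q-[220,150])*3)],True,(0,0,255),1); cv2.circle(im,tuple(int(v) for v in (tip[0]-[220,150])*3),4,(0,255,0),1)
cv2.imwrite("pics/w9.png",im); print(delta([631.8,-218.7,125.5],3.36,o))
E
```

```text
[ 632.06693281 -218.32391475  259.71750215] [ 3.13964726e+00 -1.74385850e-03 -2.92443396e+00]
(array([ 1.000e-01, -6.000e-01,  1.342e+02]), np.float64(-0.1))
```

View pics/w9.png

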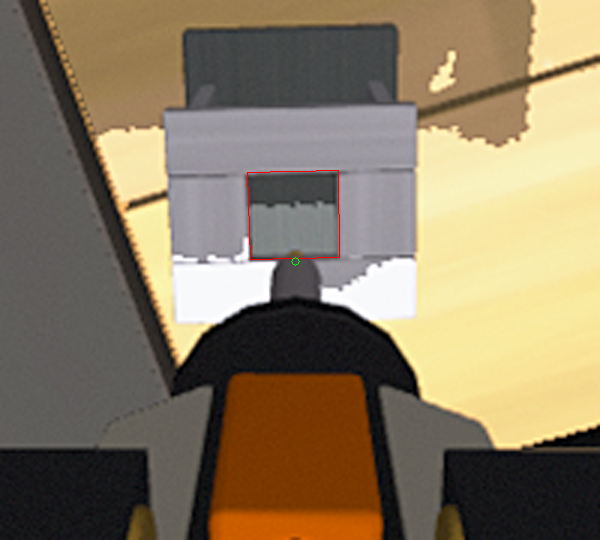

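Emit:
{"fn": "jog_arm", "kwargs": {
  "dp": [
    [0, -0.0005, 0.015],
    [0, 0, 0.02],
    [0, 0, 0.02],
    [0, 0, 0.02],
    [0, 0, 0.02],
    [0, 0, 0.02],
    [0, 0, 0.01],
    [0, 0, 0]
  ],
  "twist": [0, 0, 0, 0, 0, 0, 0, 0]
}}

```text
time: 42.72
tool_pos: [632.2, -218.5, 135.3]
tcp_rot: [3.141, -0.001, -2.924]
contact_force: [-0.7, -0.6, -2.0]
grip_width: 21.8
finger_force: 29.9
```

Emit:
{"fn": "jog_arm", "kwargs": {
  "dp": [
    [0, 0, 0.005],
    [0, 0, 0.003],
    [0, 0, 0],
    [0, 0, 0]
  ],
  "twist": [0, 0, 0, 0]
}}

```text
time: 43.22
tool_pos: [632.7, -219.3, 128.3]
tcp_rot: [-3.141, 0.0, -2.924]
contact_force: [-0.0, 0.6, -1.3]
grip_width: 22.0
finger_force: 29.9
```

Emit:
{"fn": "jog_arm", "kwargs": {
  "dp": [
    [0, 0, 0.0022],
    [0, 0, 0],
    [0, 0, 0]
  ],
  "twist": [0, 0, 0]
}}

```text
time: 43.6
tool_pos: [632.6, -219.3, 125.8]
tcp_rot: [3.142, -0.0, -2.924]
contact_force: [-0.0, 0.0, -0.8]
grip_width: 21.7
finger_force: 29.9
```

Emit:
{"fn": "jog_arm", "kwargs": {
  "dp": [
    [0, 0, 0],
    [0, 0, 0],
    [0, 0, 0],
    [0, 0, 0],
    [0, 0, 0],
    [0, 0, 0]
  ],
  "twist": [0, 0, 0, 0, 0, 0],
  "jaw": 0.0918
}}

```text
time: 44.35
tool_pos: [632.6, -219.2, 125.8]
tcp_rot: [3.142, 0.0, -2.924]
contact_force: [0.1, 0.2, 0.3]
grip_width: 77.2
finger_force: 0.0
```

Emit:
{"fn": "jog_arm", "kwargs": {
  "dp": [
    [0, 0, -0.03],
    [0, 0, -0.04],
    [0, 0, -0.05],
    [0, 0, 0],
    [0, 0, 0]
  ],
  "twist": [0, 0, 0, 0, 0]
}}

```text
time: 44.98
tool_pos: [632.3, -219.1, 245.2]
tcp_rot: [3.141, -0.001, -2.924]
contact_force: [0.6, 0.7, -1.0]
grip_width: 91.9
finger_force: 0.0
```

```bash
python3 - <<'E'
from h import *
from itertools import product
o=bot.get_obs(); P=bot.camera_params("wrist"); im=bot.capture("wrist"); cv2.imwrite("pics/w10.png",im)
hs=cv2.cvtColor(im,cv2.COLOR_BGR2HSV); r=bot.masks_of("wrist","probe_handle")[0]; print(o["tool_pos"],r["confidence"],r["bbox"])
m=(hs[...,0]>5)&(hs[...,0]<22)&(hs[...,1]>200); w=np.zeros_like(m); x,y=map(int,r["bbox"][:2]); w[y-40:y+40,x-40:x+40]=1; ys,xs=np.nonzero(m&w)
print("orange cols",xs.min(),xs.max(),"rows",ys.min(),ys.max())
c,s=np.cos(.218),np.sin(.218)
for X in ((632.7,-219.3),):
    B=np.array([[X[0]+c*a-s*b,X[1]+s*a+c*b,z] for a,b,z in product((-11,11),(-11,11),(118,164))]); q=w2px("wrist",B,P); print("pred",q.min(0),q.max(0))
E
```

```text
[ 632.31203059 -219.10823478  245.15811751] 0.76 [318.6, 228.6, 51.0, 58.1]
orange cols 302 333 rows 216 259
pred [302.45811917 215.85601713] [334.68800444 262.25430671]
```

Emit:
{"fn": "jog_arm", "kwargs": {
  "dp": [
    [0.0127, 0.0513, 0],
    [0.0127, 0.0513, 0],
    [0.0127, 0.0513, 0],
    [0.0127, 0.0513, 0],
    [0.0127, 0.0513, 0],
    [0.0127, 0.0513, 0],
    [0.0127, 0.0513, 0],
    [0.0127, 0.0513, 0],
    [0.0127, 0.0513, 0],
    [0.0127, 0.0513, 0]
  ],
  "twist": [0, 0, 0, 0, 0, 0, 0, 0, 0, 0]
}}

```text
time: 46.32
tool_pos: [396.5, 255.5, 244.8]
tcp_rot: [-3.141, -0.002, -2.924]
contact_force: [0.6, 0.3, -1.5]
grip_width: 91.6
finger_force: 0.0
```

Emit:
{"fn": "jog_arm", "kwargs": {
  "dp": [
    [0.0127, 0.0513, 0],
    [0.0127, 0.0513, 0],
    [0, 0, 0],
    [0, 0, 0]
  ],
  "twist": [0, 0, 0, 0]
}}

```text
time: 46.82
tool_pos: [350.8, 348.5, 244.9]
tcp_rot: [-3.14, -0.002, -2.924]
contact_force: [-0.1, 0.3, -0.1]
grip_width: 91.5
finger_force: 0.0
```

```bash
python3 - <<'E'
from h import *
im=bot.capture("top"); cv2.imwrite("pics/top3.png",im)
for n in ("tray_red_centre","tray_green_centre","tray_yellow_centre","stand_mouth","probe_handle"):
    for r in bot.masks_of("top",n)[:2]: print(n,round(r["confidence"],2),np.round(r["bbox"]),*rect("top",r["pixels"],{"s":112,"p":164,"t":39}[n[0]]))
hs=cv2.cvtColor(im,cv2.COLOR_BGR2HSV)
box=np.zeros(im.shape[:2],bool); box[185:275,315:400]=1
for n,(a,b) in dict(green=(60,90),yellow=(26,34)).items():
    m=box&(hs[...,0]>a)&(hs[...,0]<b)&(hs[...,1]>90); print(n,rect("top",m,39))
E
```

```text
tray_red_centre 0.83 [336. 244.  21.  37.] [441.9  92.8  93.3  57. ] -0.054
tray_green_centre 0.74 [378. 247.  26.  35.] [429.3 -21.8  92.   59.7] -0.066
tray_green_centre 0.43 [356. 232.  76.  76.] [478.1  31.9 218.9 205.4] -0.107
tray_yellow_centre 0.87 [169. 297.  35.  16.] [289.5 556.8  93.1  52.9] -1.57
tray_yellow_centre 0.58 [380. 214.  29.  33.] [532.2 -31.5  93.1  58. ] -0.098
stand_mouth 0.78 [446. 177.  37.  42.] [ 611.  -208.7  104.5  103.9] -1.336
stand_mouth 0.7 [338. 245.  20.  31.] [429.4  93.   86.4  54.1] -0.089
probe_handle 0.52 [452. 170.  17.  18.] [ 620.7 -210.8   43.9   43. ] -0.002
green (array([429.8, -20.2,  89.5,  56. ]), np.float64(-0.098))
yellow (array([533.8, -30.7,  91.9,  59.4]), np.float64(-0.081))
```

```bash
python3 -c "
from plant import bot
print(bot.close_job())"
```

```text
the job is handed in; nothing more can be done
None
```

I handed the job in at about 47 s, but the judge returned no verdict. The red, yellow and green trays each stand in their own outline, about 3 mm or less off centre. The blue tray was absent. The probe touched zero, red, yellow, green and zero again, and it hangs back in its stand.

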